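# Tip the drawing dies into the washer

### The arm

A 6-joint arm with a two-finger parallel gripper is mounted at the origin on the work surface. World frame = base frame: x ahead of the robot, y to its left, z up, the work surface at z = 0. Lengths are in m, angles in rad, forces in N, time in s.
With the tool pointing down it reaches from about 0.25 to 0.775 m from the base axis. Payload 4 kg.
Tool frame: the origin (TCP) lies midway between the tips of the shut fingers; the grasp point (between the pads) lies 19 mm behind it (r.grip_point_offset is the distance from the TCP to the grasp point, in m); z points along the fingers, y is the line along which they close (so a half turn about z gives the same grasp; the last joint's range is limited). The gripper opens to 85 mm and grips with 20 to 120 N. Pads are 22 mm wide; open, the fingers measure 114 mm over their backs; the gripper's body (76 mm by 85 mm) begins 54 mm behind the grasp point. The pads swing forward as they close: fully open they stand 13 mm farther back than shut.
Start: joints at [1.228, 0.087, 1.371, -0, 1.684, -0.103], TCP at [0.131, 0.534, 0.231] pointing down, gripper open.
Joint ranges: [-3.1, 3.1], [-0.76, 2.03], [0.27, 2.55], [-1.08, 4.22], [0.17, 2.65], [-2.57, 2.57]. Speed limits (rad/s): [2.79, 2.79, 3.14, 3.14, 3.14, 3.14].

### API

Orientations are given as a 3x3 rotation matrix whose columns are the frame's x, y, z axes.
In Python, from plant import r, vision, job gives the robot as it stands.
- The arm moves only by the tool jog_arm, never from a script. Its argument "plan" is a list of rows, each an object of numbers: "jaw": the opening, from -1 (shut) to 1 (fully open); "x", "y", "z": the shift along the world's x, y, z in mm; "rx", "ry", "rz": the turn, a rotation vector about the world's x, y, z in degrees. In form: [{"jaw": .., "x": .., "y": .., "z": .., "rx": .., "ry": .., "rz": ..}, ...]. A call has 1 to 10 rows; each row is the pose to reach, as a shift and turn from the pose commanded when the call began; what a row does not reach only later rows make up. A row lasts 1/8 s, in which the tool goes at most 62.5 mm and 10.7 degrees, less where a joint would pass 70% of its speed; a pose out of reach is approached as far as the arm can. A call with a gripper value outside its range is refused whole. The fingers move at their own pace and stop on an object; "grip_force" is the grip in N (left out, the last holds). Time passes only in rows, so rows that repeat a pose let the fingers close. It gives the time, the measured TCP pose, the force, the opening and the grip force at its end, in the units of the state.
- r.read_state(): the state, without advancing time (a new reading comes with each control period).
- vision.read_camera(name): name is "side" or "top"; returns (picture, depth): 480x640x3 uint8, blue, green, red; 480x640 float32, m along the optical axis (not along the pixel's ray), 0 where there is no reading.
- vision.camera_params(name): a dict with "camera_matrix" (3x3 intrinsics, pixels), "eye" and "attitude" of the camera in the world. Camera axes: x right, y up, looking along -z (the intrinsics and any distortion apply to the point x, -y, -z); pixel columns grow to the right and rows downward; lengths in m; the calibration is good to about 2 mm. A picture is of the moment at which its call begins. camera_params takes no time and is no camera call.
- job.hand_in(): hands the job in; it is judged then, once.
The state is a dict: "t": time; "qpos": joint angles; "joint_velocities": joint speeds; "effort": joint torques, N m; "tool_pos": TCP position; "eef_rot": TCP orientation; "ft_force": force on the tool from outside, world axes, zero at the start; "ft_torque": the same for the moment, N m; "finger_gap": finger opening in m; "grasp_force": force on a finger pad.
Only numpy, scipy, OpenCV 4.12 (cv2) and the standard library are available. Lean on these libraries where they do the work, as an engineer would, in place of code of your own. Each camera call takes 0.05 s, during which the arm holds its last target. There are 200 camera calls.

### The job

Take the open-ended tray by its slanted handle and tip all five steel wire-drawing dies out of it into the washer's cone hopper without spilling any, then set the empty tray gently back down flat on the middle of its rubber mat and let go of it. After that, start the washer: squeeze the steel trigger fully against its upright grip, keep it squeezed for about a second and let it spring back. Leave the reel, the spanner and the jar where they are.

Things in the scene. Friction and masses are not known exactly. Their poses are not given: they have to be found in the camera images.
- tray: Grey aluminium tray, loose, about 0.26 kg empty: 150 long (x) by 126 wide (y), walls 4 thick. Origin at the centre of its underside, z up. The floor is 4 thick, side walls and the closed end wall (-x) are 40 high; the +x end is open, with only a 6 mm rolled lip: it pours over +x. Two side cheeks at x = 0 (30 long) rise to 85 and carry the handle.
- handle (a point): Centre of the tray's black handle, on the tray at (0, 0, 74) mm. The handle is a flat bar spanning the tray's width along y (118 free between the cheeks), 10 thick and 26 deep, leaning back: its top edge is tilted 30 degrees from vertical towards the closed end -x. So its flat faces look along tray direction (cos30, 0, sin30) and straight back. Axes as the tray's.
- lip (a point): Middle of the tray's pouring lip, at (75, 0, 3) mm on the tray; axes as the tray's.
- die0: Steel wire-drawing die, one of five alike: a plain disc 26 in diameter and 20 high, about 70 g, starting upright in the tray. Origin at the centre of its underside.
- die1: Steel wire-drawing die, one of five alike: a plain disc 26 in diameter and 20 high, about 70 g, starting upright in the tray. Origin at the centre of its underside.
- die2: Steel wire-drawing die, one of five alike: a plain disc 26 in diameter and 20 high, about 70 g, starting upright in the tray. Origin at the centre of its underside.
- die3: Steel wire-drawing die, one of five alike: a plain disc 26 in diameter and 20 high, about 70 g, starting upright in the tray. Origin at the centre of its underside.
- die4: Steel wire-drawing die, one of five alike: a plain disc 26 in diameter and 20 high, about 70 g, starting upright in the tray. Origin at the centre of its underside.
- hopper: Die washer, fixed: a round blue base 136 in diameter and 50 high under an open steel cone hopper, inner floor at 54, 132 wide outside at the bottom and 220 outside at the rim, wall 4, rim 140 above the table. Origin on its axis at the table, z up.
- mouth (a point): Centre of the hopper's open mouth, level with its rim, 140 above the hopper's origin.
- mat: Black rubber mat, fixed, 240 (x) by 200 (y) by 4 thick; the tray starts on it and must return. Origin at the centre of its underside.
- grip: Fixed upright grip, the washer's start control: a blue base 90 by 70 by 22 high, from which a black post 22 (x) by 26 (y) rises to 120 above the table. Origin under the post at the table. The steel trigger stands on its -x side, so trigger and post are squeezed together along x from above.
- trigger (a joint): Angle of the sprung trigger, rad: 0 released, 0.25 fully squeezed (stop). It is a flat steel lever 9 thick, 20 wide and 78 long, hinged low at (-20, 0, 32) mm on the grip, leaning 0.27 rad away from the post when released; over trigger and post it measures about 51 at 92 high when released and 36 when squeezed. Some 10 N at its upper end press it home.
- trigger_pad (a point): Point in the middle of the trigger's thickness, 60 up the lever from the hinge: where to press it. About 90 above the table and 36 to -x of the post's centre when released.
- reel: Bystander: small white wire reel, 60 in diameter, 48 high, standing upright. Origin at the centre of its underside.
- spanner: Bystander: steel spanner 150 long, lying along its x.
- oil_jar: Bystander: jar 52 in diameter, 70 high, with a black cap. Origin at the centre of its underside.

How it is judged:
By the outcome, as a careful person would: the job done as asked, in the order asked, and still so for the second after the job is handed in, with the robot touching nothing.
It also fails if it takes over 72 s, if anything falls off the work surface, if the arm or the gripper's body presses on something with over 40 N, if the wrist force passes 120 N, or if a joint passes its speed limit or range.

## Working session

There is one attempt and no reset: what is moved stays moved. The work goes in short steps, Python scripts to look and compute and a tool call to move; the robot and the scene stay as the last step left them, time stands still between calls to the robot, and variables do not carry over. Pictures are saved under pics/ and viewed, at most 10 in all, crops included, and the job is handed in when it is done.

Besides the shell and the picture viewer there is one more tool, called after "Request:" as a command line: name --argument value ..., lists and objects as JSON in quotes. jog_arm: Moves the arm, as the interface text tells. Its arguments: {"type":"object","properties":{"plan":{"type":"array","items":{"type":"object","properties":{"jaw":{"type":"number"},"x":{"type":"number"},"y":{"type":"number"},"z":{"type":"number"},"rx":{"type":"number"},"ry":{"type":"number"},"rz":{"type":"number"}}}},"grip_force":{"type":"number"}},"required":["plan"]}

```bash
ls; mkdir -p pics; cat > h.py <<'E'
import numpy as np, cv2
from plant import r, vision, job
def cam(n):
    p=vision.camera_params(n); return {k:(np.array(v) if not isinstance(v,str) else v) for k,v in p.items()}
def cloud(n):
    im,d=vision.read_camera(n); p=cam(n); K=p["camera_matrix"]
    v,u=np.mgrid[0:480,0:640]
    P=np.stack([(u-K[0,2])/K[0,0]*d,-(v-K[1,2])/K[1,1]*d,-d],-1)@p["attitude"].T+p["eye"]
    P[d==0]=np.nan
    return im,P
E
python3 - <<'E'
from h import *
for n in("top","side"):
    im,P=cloud(n); cv2.imwrite(f"pics/{n}0.png",im); np.save(f"{n}0.npy",P); print({k:np.round(v,3).tolist() for k,v in vision.camera_params(n).items() if not isinstance(v,str)})
print(r.read_state(), r.grip_point_offset)
E
```

```text
pics
{'camera_matrix': [[435.252, 0.0, 315.661], [0.0, 435.252, 246.711], [0.0, 0.0, 1.0]], 'eye': [0.525, -0.016, 0.971], 'attitude': [[-0.002, 0.997, -0.079], [-1.0, -0.002, -0.002], [-0.002, 0.079, 0.997]]}
{'camera_matrix': [[536.919, 0.0, 323.106], [0.0, 536.919, 237.466], [0.0, 0.0, 1.0]], 'eye': [0.023, -0.6, 0.762], 'attitude': [[0.716, 0.439, -0.543], [-0.698, 0.459, -0.549], [0.008, 0.772, 0.635]]}
{'t': 0.1, 'qpos': array([ 1.22790930e+00,  8.78850596e-02,  1.37212934e+00, -1.33852593e-05,
        1.68361702e+00, -1.03101914e-01]), 'joint_velocities': array([ 0.00042775, -0.00139636, -0.00493833,  0.0017662 ,  0.00058234,
        0.00143852]), 'effort': array([ 1.90654486e-03, -3.53014290e+01, -3.14218569e+01, -8.96223128e-05,
        7.87879690e-03,  3.86085514e-05]), 'tool_pos': array([0.13047544, 0.53382478, 0.23024072]), 'eef_rot': array([[-9.71388610e-01,  2.37494665e-01, -6.72920280e-04],
       [ 2.37495537e-01,  9.71386723e-01, -1.92455091e-03],
       [ 1.96595253e-04, -2.02930239e-03, -9.99997922e-01]]), 'ft_force': array([ 0.25266197,  0.19358846, -0.29541895]), 'ft_torque': array([-0.02547513, -0.01913078, -0.0140116 ]), 'grasp_force': 0.0, 'finger_gap': 0.0853886336397689} 0.0187
```

View pics/top0.png

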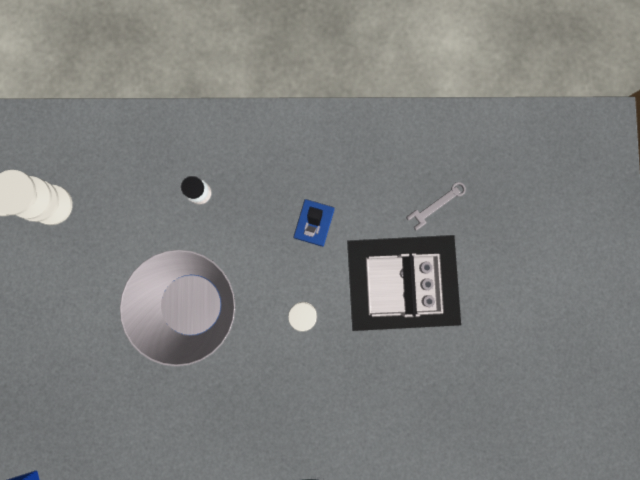

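View pics/side0.png

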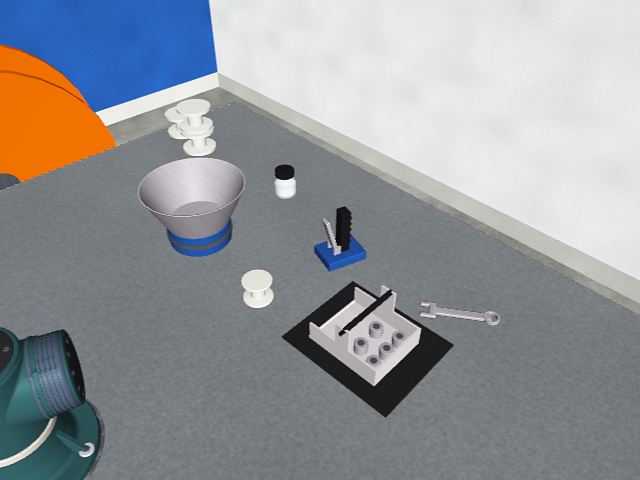

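The top view shows the hopper at about (178,308), grip at (313,222), and mat and tray around (405,283). The tray's open end faces left (world +y) and the closed end faces right, with dies near column 428. The reel is at (302,317), the jar at (193,188) and the spanner at (438,205). The side view agrees: five dies stand in the closed half of the tray, under and behind the handle.

```bash
cat > m.py <<'E'
from h import *
im=cv2.imread("pics/top0.png");P=np.load("top0.npy")
c=cam("top");K=c["camera_matrix"]
def ray(uv,z):
    d=np.array([(uv[0]-K[0,2])/K[0,0],-(uv[1]-K[1,2])/K[1,1],-1])@c["attitude"].T
    return c["eye"]+d*(z-c["eye"][2])/d[2]
X,Y,Z=P[...,0],P[...,1],P[...,2]
hsv=cv2.cvtColor(im,cv2.COLOR_BGR2HSV)
def rect(mask,name):
    pts=np.argwhere(mask); 
    q=np.stack([X[mask],Y[mask]],-1).astype(np.float32)*1000
    print(name,len(q),cv2.minAreaRect(q),'med z',np.median(Z[mask]),'zmax',Z[mask].max())
    return q
def box(u0,u1,v0,v1):
    b=np.zeros(Z.shape,bool);b[v0:v1,u0:u1]=1;return b
blk=im.max(-1)<60
T=box(340,470,228,340)
print('table z',np.nanmedian(Z[380:460,300:500]))
m=T&blk&(Z<0.02);rect(m,'mat')
m=T&(Z>0.03);rect(m,'tray>30')
m=T&(Z>0.08);rect(m,'>80')
m=T&blk&(Z>0.05);q=rect(m,'handle')
m=T&~blk&(Z>0.075);rect(m,'cheeks'); print(np.c_[X[m],Y[m],Z[m]].round(4)[::6])
H=box(100,260,230,380)
m=H&(Z>0.133);q=rect(m,'rim');print(cv2.minEnclosingCircle(q))
G=box(285,345,190,255)
m=G&(hsv[...,0]>100)&(hsv[...,1]>120)&(Z<0.03);rect(m,'base')
m=G&(Z>0.115);rect(m,'post')
m=G&(Z>0.04)&(Z<0.113);rect(m,'trig');print(np.c_[X[m],Y[m],Z[m]].round(4)[::8])
m=box(285,320,298,335)&(Z>0.03);print(cv2.minEnclosingCircle(rect(m,'reel')))
m=box(175,215,170,210)&(Z>0.03);print(cv2.minEnclosingCircle(rect(m,'jar')))
E
python3 m.py
```

```text
table z 0.0005565071420506884
mat 4888 ((522.4473876953125, -208.39117431640625), (197.6826629638672, 237.85055541992188), 2.888655424118042) med z 0.004525166484295795 zmax 0.011400264505049829
tray>30 1286 ((518.267333984375, -204.64682006835938), (126.21070098876953, 150.83187866210938), 2.052034616470337) med z 0.07599914228848159 zmax 0.0945874929103746
>80 550 ((518.1438598632812, -203.99496459960938), (125.69847106933594, 29.717117309570312), 2.6801931858062744) med z 0.08878238105857145 zmax 0.0945874929103746
handle 584 ((518.0177612304688, -203.58328247070312), (122.48595428466797, 18.73191261291504), 2.5693471431732178) med z 0.08631830223691678 zmax 0.0945874929103746
cheeks 127 ((518.1327514648438, -203.74412536621094), (125.79721069335938, 29.815237045288086), 2.483908176422119) med z 0.08892829353547982 zmax 0.09350449078597245
[[ 0.5816 -0.2155  0.0908]
 [ 0.5796 -0.1952  0.0908]
 [ 0.5797 -0.2096  0.0898]
 [ 0.5777 -0.1894  0.0893]
 [ 0.5775 -0.201   0.092 ]
 [ 0.5763 -0.1936  0.0784]
 [ 0.5757 -0.2099  0.0883]
 [ 0.5655 -0.2115  0.0892]
 [ 0.5534 -0.2115  0.088 ]
 [
[... 1664 characters left out ...]
]
 [ 6.250e-01  6.800e-03  1.080e-01]
 [ 6.265e-01 -9.100e-03  9.510e-02]
 [ 6.230e-01  8.000e-04  1.079e-01]
 [ 6.305e-01 -1.720e-02  4.070e-02]
 [ 6.208e-01 -5.200e-03  1.095e-01]
 [ 6.193e-01 -1.100e-03  1.047e-01]
 [ 6.171e-01 -5.200e-03  1.069e-01]]
reel 633 ((451.2184753417969, 14.788490295410156), (57.85829162597656, 57.97087097167969), 44.77785110473633) med z 0.04845013372212936 zmax 0.05319035851961884
((451.60028076171875, 14.971992492675781), 29.769624710083008)
jar 551 ((722.7214965820312, 244.6442413330078), (48.350547790527344, 47.05644989013672), 3.0677435398101807) med z 0.0696317394717253 zmax 0.07486454739442983
((723.4576416015625, 244.90728759765625), 25.774005889892578)
```

```bash
cat >> h.py <<'E'
from scipy.spatial.transform import Rotation as Ro
def toolR(az,th):  # tray yaw az deg, tray pitch th deg (+ = lip down); handle-aligned tool
    a=np.radians(az);t=np.array([np.cos(a),np.sin(a),0]);Z=np.array([0,0,1.]);b=np.radians(30-th)
    z=np.sin(b)*t-np.cos(b)*Z; y=np.cos(b)*t+np.sin(b)*Z
    return np.stack([np.cross(y,z),y,z],1)
def delta(R,p):
    s=r.read_state()
    print('shift mm',np.round((np.array(p)-s["tool_pos"])*1000,1),'rotvec deg',np.round(Ro.from_matrix(R@s["eef_rot"].T).as_rotvec(degrees=True),1),'t',s["t"],'q',np.round(s["qpos"],2),'gap',s["finger_gap"],'F',np.round(s["ft_force"],1),'grip',s["grasp_force"])
E
python3 -c "
from h import *
R=toolR(92.5,0);z=R[:,2];g=np.array([.518,-.2043,.078])+.0187*z
print(dir(r));print(g,R);delta(R,g-.1*z)"
```

```text
['Unreachable', '__class__', '__delattr__', '__dict__', '__dir__', '__doc__', '__eq__', '__format__', '__ge__', '__getattribute__', '__getstate__', '__gt__', '__hash__', '__init__', '__init_subclass__', '__le__', '__lt__', '__module__', '__ne__', '__new__', '__reduce__', '__reduce_ex__', '__repr__', '__setattr__', '__sizeof__', '__str__', '__subclasshook__', '__weakref__', 'grip_point_offset', 'read_state']
[ 0.51759216 -0.1949589   0.06180532] [[-0.99904822 -0.0377755  -0.02180969]
 [-0.04361939  0.86520114  0.49952411]
 [ 0.          0.5        -0.8660254 ]]
shift mm [ 389.3 -778.7  -81.8] rotvec deg [30.1 -3.  15.9] t 0.1 q [ 1.23  0.09  1.37 -0.    1.68 -0.1 ] gap 0.0853886336397689 F [ 0.3  0.2 -0.3] grip 0.0
```

Request:
jog_arm --plan '[{"jaw": 0.1, "x": 28, "y": -56, "z": 10}, {"jaw": 0.1, "x": 56, "y": -112, "z": 10}, {"jaw": 0.1, "x": 84, "y": -168, "z": 10, "rx": 4, "rz": 2}, {"jaw": 0.1, "x": 112, "y": -224, "z": 10, "rx": 8, "rz": 4}, {"jaw": 0.1, "x": 140, "y": -280, "z": 10, "rx": 12, "ry": -1, "rz": 6}, {"jaw": 0.1, "x": 168, "y": -336, "z": 10, "rx": 16, "ry": -1, "rz": 8}, {"jaw": 0.1, "x": 196, "y": -392, "z": 10, "rx": 20, "ry": -2, "rz": 10}, {"jaw": 0.1, "x": 224, "y": -448, "z": 10, "rx": 24, "ry": -2, "rz": 12}, {"jaw": 0.1, "x": 252, "y": -504, "z": 10, "rx": 28, "ry": -3, "rz": 14}, {"jaw": 0.1, "x": 280, "y": -560, "z": 10, "rx": 30.1, "ry": -3, "rz": 15.9}]' --grip_force 80

```text
schema error: expected keys jaw, x, y, z, rx, ry, rz
```

```bash
python3 -c "
from h import *
R=toolR(92.5,0);z=R[:,2];g=np.array([.518,-.2043,.078])+.0187*z
delta(R,g-.1*z)"
```

```text
shift mm [ 389.3 -778.7  -81.8] rotvec deg [30.1 -3.  15.9] t 0.1 q [ 1.23  0.09  1.37 -0.    1.68 -0.1 ] gap 0.0853886336397689 F [ 0.3  0.2 -0.3] grip 0.0
```

All keys are required in each row.

Request:
jog_arm --plan '[{"jaw": 0.1, "x": 28, "y": -56, "z": 10, "rx": 0, "ry": 0, "rz": 0}, {"jaw": 0.1, "x": 56, "y": -112, "z": 10, "rx": 0, "ry": 0, "rz": 0}, {"jaw": 0.1, "x": 84, "y": -168, "z": 10, "rx": 4, "ry": 0, "rz": 2}, {"jaw": 0.1, "x": 112, "y": -224, "z": 10, "rx": 8, "ry": 0, "rz": 4}, {"jaw": 0.1, "x": 140, "y": -280, "z": 10, "rx": 12, "ry": -1, "rz": 6}, {"jaw": 0.1, "x": 168, "y": -336, "z": 10, "rx": 16, "ry": -1, "rz": 8}, {"jaw": 0.1, "x": 196, "y": -392, "z": 10, "rx": 20, "ry": -2, "rz": 10}, {"jaw": 0.1, "x": 224, "y": -448, "z": 10, "rx": 24, "ry": -2, "rz": 12}, {"jaw": 0.1, "x": 252, "y": -504, "z": 10, "rx": 28, "ry": -3, "rz": 14}, {"jaw": 0.1, "x": 280, "y": -560, "z": 10, "rx": 30.1, "ry": -3, "rz": 15.9}]' --grip_force 80

```text
t: 1.35
tool_pos: [0.4066, -0.02, 0.241]
eef_rot: [[-0.999, -0.037, -0.02], [-0.042, 0.863, 0.504], [-0.001, 0.504, -0.864]]
ft_force: [0.4, 0.7, 0.5]
finger_gap: 0.0473
grasp_force: 0.0
```

```bash
python3 -c "
from h import *
R=toolR(92.5,0);z=R[:,2];g=np.array([.518,-.2043,.078])+.0187*z
delta(R,g-.1*z)"
```

```text
shift mm [ 113.2 -224.9  -92.6] rotvec deg [-0.3  0.1  0.1] t 1.35 q [-0.54 -0.12  1.65  0.46  1.9  -2.07] gap 0.047262373219593 F [0.4 0.7 0.5] grip 0.0
```

Request:
jog_arm --plan '[{"jaw": 0.1, "x": 27, "y": -55, "z": 0, "rx": 0, "ry": 0, "rz": 0}, {"jaw": 0.1, "x": 54, "y": -110, "z": 0, "rx": 0, "ry": 0, "rz": 0}, {"jaw": 0.1, "x": 81, "y": -164, "z": 0, "rx": 0, "ry": 0, "rz": 0}, {"jaw": 0.1, "x": 109, "y": -219, "z": -30, "rx": 0, "ry": 0, "rz": 0}, {"jaw": 0.1, "x": 109, "y": -219, "z": -80, "rx": 0, "ry": 0, "rz": 0}, {"jaw": 0.1, "x": 109, "y": -219, "z": -93, "rx": 0, "ry": 0, "rz": 0}, {"jaw": 0.1, "x": 109, "y": -219, "z": -93, "rx": 0, "ry": 0, "rz": 0}, {"jaw": 0.1, "x": 109, "y": -219, "z": -93, "rx": 0, "ry": 0, "rz": 0}]' --grip_force 80

```text
t: 2.35
tool_pos: [0.5162, -0.2362, 0.1511]
eef_rot: [[-0.999, -0.041, -0.019], [-0.045, 0.865, 0.5], [-0.004, 0.5, -0.866]]
ft_force: [-0.1, -0.3, 0.5]
finger_gap: 0.0469
grasp_force: 0.0
```

```bash
python3 -c "
from h import *
R=toolR(92.5,0);z=R[:,2];g=np.array([.518,-.2043,.078])+.0187*z
delta(R,g)"
```

```text
shift mm [  1.4  41.2 -89.3] rotvec deg [-0.   0.2 -0.1] t 2.35 q [-0.74  0.37  1.27  0.38  1.86 -2.31] gap 0.04687017640216395 F [-0.1 -0.3  0.5] grip 0.0
```

Request:
jog_arm --plan '[{"jaw": 0.1, "x": 0, "y": 0, "z": 0, "rx": 0, "ry": 0, "rz": 0}, {"jaw": 0.1, "x": 0, "y": 0, "z": 0, "rx": 0, "ry": 0, "rz": 0}]' --grip_force 80

```text
t: 2.6
tool_pos: [0.5158, -0.2364, 0.1499]
eef_rot: [[-0.999, -0.04, -0.02], [-0.044, 0.865, 0.5], [-0.003, 0.501, -0.866]]
ft_force: [-0.0, 1.0, -0.8]
finger_gap: 0.0469
grasp_force: 0.0
```

```bash
python3 -c "
from h import *
R=toolR(92.5,0);z=R[:,2];g=np.array([.518,-.2043,.078])+.0187*z
delta(R,g)"
```

```text
shift mm [  1.8  41.4 -88.1] rotvec deg [-0.   0.2 -0. ] t 2.6 q [-0.74  0.37  1.27  0.38  1.86 -2.31] gap 0.04686820736238489 F [-0.   1.  -0.8] grip 0.0
```

Request:
jog_arm --plan '[{"jaw": 0.1, "x": 2, "y": 2, "z": -20, "rx": 0, "ry": 0, "rz": 0}, {"jaw": 0.1, "x": 2, "y": 14, "z": -40, "rx": 0, "ry": 0, "rz": 0}, {"jaw": 0.1, "x": 2, "y": 26, "z": -62, "rx": 0, "ry": 0, "rz": 0}, {"jaw": 0.1, "x": 2, "y": 36, "z": -79, "rx": 0, "ry": 0, "rz": 0}, {"jaw": 0.1, "x": 2, "y": 41.4, "z": -88, "rx": 0, "ry": 0, "rz": 0}, {"jaw": 0.1, "x": 2, "y": 41.4, "z": -88, "rx": 0, "ry": 0, "rz": 0}, {"jaw": 0.1, "x": 2, "y": 41.4, "z": -88, "rx": 0, "ry": 0, "rz": 0}]' --grip_force 80

```text
t: 3.48
tool_pos: [0.518, -0.1955, 0.0611]
eef_rot: [[-0.999, -0.039, -0.02], [-0.044, 0.864, 0.501], [-0.002, 0.501, -0.865]]
ft_force: [0.2, -0.8, 0.0]
finger_gap: 0.0469
grasp_force: 0.0
```

```bash
python3 -c "
from h import *
R=toolR(92.5,0);z=R[:,2];g=np.array([.518,-.2043,.078])+.0187*z
delta(R,g)
im,P=cloud('side');cv2.imwrite('pics/s1.png',cv2.resize(im[230:440,240:520],(784,588)))"
```

```text
shift mm [-0.4  0.6  0.7] rotvec deg [-0.1  0.1 -0. ] t 3.475 q [-0.69  0.4   1.43  0.39  1.67 -2.33] gap 0.046938540389873024 F [ 0.2 -0.8  0. ] grip 0.0
```

View pics/s1.png

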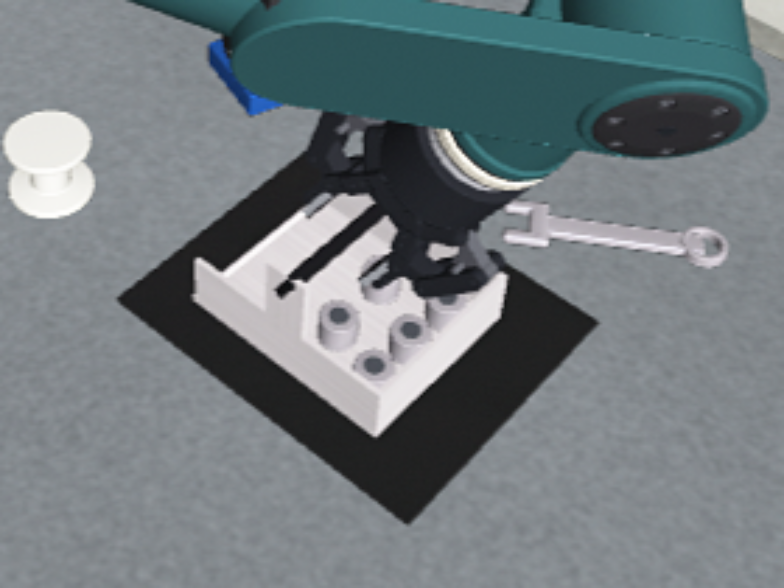

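The gripper straddles the handle at about (400,230) in the crop, clear of the dies. I'll close it now.

Request:
jog_arm --plan '[{"jaw": -1, "x": 0, "y": 0, "z": 0, "rx": 0, "ry": 0, "rz": 0}, {"jaw": -1, "x": 0, "y": 0, "z": 0, "rx": 0, "ry": 0, "rz": 0}, {"jaw": -1, "x": 0, "y": 0, "z": 0, "rx": 0, "ry": 0, "rz": 0}, {"jaw": -1, "x": 0, "y": 0, "z": 0, "rx": 0, "ry": 0, "rz": 0}, {"jaw": -1, "x": 0, "y": 0, "z": 0, "rx": 0, "ry": 0, "rz": 0}, {"jaw": -1, "x": 0, "y": 0, "z": 0, "rx": 0, "ry": 0, "rz": 0}]' --grip_force 80

```text
t: 4.28
tool_pos: [0.5177, -0.1949, 0.0611]
eef_rot: [[-0.999, -0.039, -0.021], [-0.044, 0.864, 0.502], [-0.002, 0.502, -0.865]]
ft_force: [0.4, 1.3, 4.9]
finger_gap: 0.0093
grasp_force: 79.4
```

Request:
jog_arm --plan '[{"jaw": -1, "x": 0, "y": 0, "z": 4, "rx": 0, "ry": 0, "rz": 0}, {"jaw": -1, "x": 0, "y": 0, "z": 12, "rx": 0, "ry": 0, "rz": 0}, {"jaw": -1, "x": 0, "y": 0, "z": 26, "rx": 0, "ry": 0, "rz": 0}, {"jaw": -1, "x": 0, "y": 0, "z": 46, "rx": 1, "ry": 0, "rz": 0}, {"jaw": -1, "x": 0, "y": 0, "z": 70, "rx": 3, "ry": 0, "rz": 0}, {"jaw": -1, "x": 0, "y": 0, "z": 100, "rx": 5, "ry": 0, "rz": 0}, {"jaw": -1, "x": 0, "y": 0, "z": 130, "rx": 7, "ry": 0, "rz": 0}, {"jaw": -1, "x": 0, "y": 2, "z": 160, "rx": 8, "ry": 0, "rz": 0}, {"jaw": -1, "x": -1, "y": 8, "z": 180, "rx": 8, "ry": 0, "rz": 0}, {"jaw": -1, "x": -2, "y": 18, "z": 192, "rx": 8, "ry": 0, "rz": 0}]' --grip_force 80

```text
t: 5.52
tool_pos: [0.5155, -0.1767, 0.2536]
eef_rot: [[-0.999, -0.039, -0.02], [-0.043, 0.787, 0.616], [-0.008, 0.616, -0.787]]
ft_force: [0.2, 0.2, -6.2]
finger_gap: 0.0085
grasp_force: 78.2
```

```bash
python3 -c "
from h import *
delta(toolR(92.5,-8),[.477,.14,.25])
im,P=cloud('side');cv2.imwrite('pics/s2.png',im)"
```

```text
shift mm [-38.5 316.7  -3.6] rotvec deg [-0.1  0.5  0. ] t 5.525 q [-0.71  0.31  1.2   0.54  2.05 -2.18] gap 0.00848324126535402 F [ 0.2  0.2 -6.2] grip 78.19457530975342
```

View pics/s2.png

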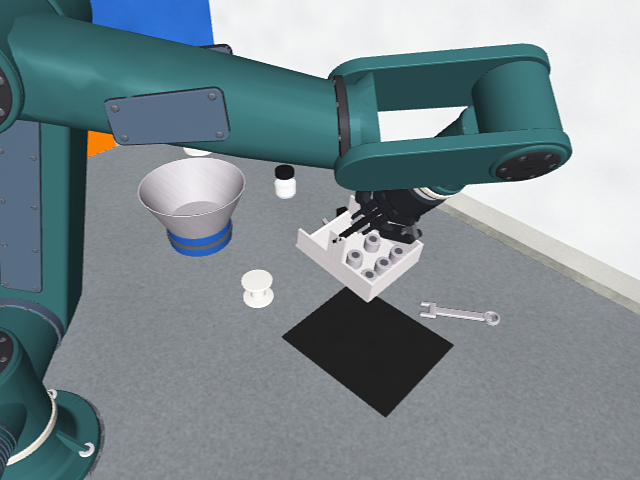

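Request:
jog_arm --plan '[{"jaw": -1, "x": -1, "y": 12, "z": 0, "rx": 0, "ry": 0, "rz": 0}, {"jaw": -1, "x": -3, "y": 26, "z": 0, "rx": 0, "ry": 0, "rz": 0}, {"jaw": -1, "x": -5, "y": 42, "z": 0, "rx": 0, "ry": 0, "rz": 0}, {"jaw": -1, "x": -7, "y": 60, "z": 0, "rx": 0, "ry": 0, "rz": 0}, {"jaw": -1, "x": -9, "y": 78, "z": 0, "rx": 0, "ry": 0, "rz": 0}, {"jaw": -1, "x": -11, "y": 96, "z": 0, "rx": 0, "ry": 0, "rz": 0}, {"jaw": -1, "x": -13, "y": 114, "z": 0, "rx": 0, "ry": 0, "rz": 0}, {"jaw": -1, "x": -15, "y": 132, "z": 0, "rx": 0, "ry": 0, "rz": 0}, {"jaw": -1, "x": -17, "y": 150, "z": 0, "rx": 0, "ry": 0, "rz": 0}, {"jaw": -1, "x": -19, "y": 168, "z": 0, "rx": 0, "ry": 0, "rz": 0}]' --grip_force 80

```text
t: 6.82
tool_pos: [0.4962, -0.0077, 0.2523]
eef_rot: [[-0.999, -0.038, -0.022], [-0.044, 0.786, 0.617], [-0.007, 0.618, -0.786]]
ft_force: [0.4, -0.1, -5.8]
finger_gap: 0.0088
grasp_force: 78.3
```

Request:
jog_arm --plan '[{"jaw": -1, "x": -2, "y": 18, "z": 0, "rx": 0, "ry": 0, "rz": 0}, {"jaw": -1, "x": -4, "y": 36, "z": 0, "rx": 0, "ry": 0, "rz": 0}, {"jaw": -1, "x": -6, "y": 54, "z": 0, "rx": 0, "ry": 0, "rz": 0}, {"jaw": -1, "x": -8, "y": 72, "z": 0, "rx": 0, "ry": 0, "rz": 0}, {"jaw": -1, "x": -10, "y": 90, "z": 0, "rx": 0, "ry": 0, "rz": 0}, {"jaw": -1, "x": -12, "y": 107, "z": 0, "rx": 0, "ry": 0, "rz": 0}, {"jaw": -1, "x": -14, "y": 122, "z": 0, "rx": 0, "ry": 0, "rz": 0}, {"jaw": -1, "x": -15, "y": 135, "z": 0, "rx": 0, "ry": 0, "rz": 0}, {"jaw": -1, "x": -16, "y": 146, "z": 0, "rx": 0, "ry": 0, "rz": 0}, {"jaw": -1, "x": -16, "y": 152, "z": 0, "rx": 0, "ry": 0, "rz": 0}]' --grip_force 80

```text
t: 8.07
tool_pos: [0.4803, 0.1437, 0.2523]
eef_rot: [[-0.999, -0.039, -0.022], [-0.044, 0.786, 0.617], [-0.007, 0.618, -0.786]]
ft_force: [-0.4, -0.4, -7.0]
finger_gap: 0.0089
grasp_force: 78.3
```

```bash
cat > pour.py <<'E'
from h import *
s=r.read_state();R0=s["eef_rot"];p0=s["tool_pos"]
a=np.radians(92.5);t=np.array([np.cos(a),np.sin(a),0]);Z=np.array([0,0,1.])
print(s["t"],p0,np.round(s["qpos"],2))
for th,lz in zip([-8,0,8,15,20,30,40,50,60,70,80],[.19,.18,.17,.16,.155,.15,.15,.15,.15,.15,.15]):
    L=np.array([.477,.216,lz]);c,S=np.cos(np.radians(th)),np.sin(np.radians(th))
    R=toolR(92.5,th)
    p=L-t*(.075*c-.071*S)+Z*(.075*S+.071*c)+.0187*R[:,2]
    print(th,np.round((p-p0)*1000),np.round(Ro.from_matrix(R@R0.T).as_rotvec(degrees=True),1))
E
python3 pour.py
```

```text
8.075 [0.48029975 0.14370632 0.25232014] [-0.23 -0.03  1.59  0.65  1.75 -1.78]
-8 [ -0.  -0. -17.] [-0.2  0.4 -0. ]
0 [ -0.   7. -18.] [-8.1  0.  -0. ]
8 [ -1.  15. -19.] [-16.1  -0.3  -0.1]
15 [ -1.  23. -22.] [-23.1  -0.6  -0.1]
20 [ -1.  29. -23.] [-28.1  -0.8  -0.1]
30 [ -2.  43. -22.] [-38.1  -1.3  -0.1]
40 [ -3.  57. -18.] [-48.1  -1.7  -0.2]
50 [ -3.  72. -17.] [-58.1  -2.2  -0.2]
60 [ -4.  87. -18.] [-68.1  -2.6  -0.3]
70 [ -5. 101. -22.] [-78.1  -3.1  -0.3]
80 [ -5. 115. -28.] [-88.1  -3.5  -0.3]
```

Request:
jog_arm --plan '[{"jaw": -1, "x": 0, "y": 4, "z": -14, "rx": -4, "ry": 0, "rz": 0}, {"jaw": -1, "x": 0, "y": 7, "z": -18, "rx": -8, "ry": 0, "rz": 0}, {"jaw": -1, "x": 0, "y": 11, "z": -19, "rx": -12, "ry": 0, "rz": 0}, {"jaw": -1, "x": -1, "y": 15, "z": -19, "rx": -16, "ry": 0, "rz": 0}, {"jaw": -1, "x": -1, "y": 20, "z": -21, "rx": -20, "ry": -0.5, "rz": 0}, {"jaw": -1, "x": -1, "y": 25, "z": -22, "rx": -24, "ry": -0.6, "rz": 0}, {"jaw": -1, "x": -1, "y": 29, "z": -23, "rx": -28, "ry": -0.8, "rz": 0}, {"jaw": -1, "x": -2, "y": 36, "z": -23, "rx": -33, "ry": -1, "rz": 0}, {"jaw": -1, "x": -2, "y": 43, "z": -22, "rx": -38, "ry": -1.3, "rz": 0}, {"jaw": -1, "x": -2, "y": 50, "z": -20, "rx": -43, "ry": -1.5, "rz": 0}]' --grip_force 80

```text
t: 9.32
tool_pos: [0.478, 0.1944, 0.2322]
eef_rot: [[-0.999, -0.046, 0.002], [-0.046, 0.995, -0.084], [0.002, -0.084, -0.996]]
ft_force: [0.0, -0.1, -7.1]
finger_gap: 0.0088
grasp_force: 78.2
```

```bash
sed -i 's/\[-8,0,8,15,20,30/[-8,0,8,15,20,35/' pour.py; python3 pour.py; python3 -c "
from h import *
print(r.read_state()['ft_force'])"
```

```text
9.325 [0.47804092 0.19440201 0.23217552] [ 0.33  0.03  1.43 -0.08  1.71 -1.3 ]
-8 [  2. -51.   3.] [42.8  1.8 -0.2]
0 [  2. -44.   3.] [34.8  1.4 -0.2]
8 [  1. -36.   1.] [26.8  1.1 -0.1]
15 [  1. -28.  -2.] [19.8  0.8 -0.1]
20 [  1. -21.  -3.] [14.8  0.5 -0.1]
35 [-0. -1.  0.] [-0.2 -0.1 -0.1]
40 [-0.  7.  2.] [-5.2 -0.4 -0.1]
50 [-1. 21.  3.] [-15.1  -0.8  -0.1]
60 [-2. 36.  2.] [-25.1  -1.2  -0.1]
70 [-2. 51. -2.] [-35.1  -1.7  -0.1]
80 [-3. 64. -8.] [-45.1  -2.1  -0.1]
[ 0.02171752 -0.07170805 -7.13238867]
```

Request:
jog_arm --plan '[{"jaw": -1, "x": 0, "y": 7, "z": 2, "rx": -5, "ry": -0.4, "rz": 0}, {"jaw": -1, "x": 0, "y": 14, "z": 3, "rx": -10, "ry": -0.6, "rz": 0}, {"jaw": -1, "x": -1, "y": 21, "z": 3, "rx": -15, "ry": -0.8, "rz": 0}, {"jaw": -1, "x": -1, "y": 29, "z": 3, "rx": -20, "ry": -1, "rz": 0}, {"jaw": -1, "x": -2, "y": 36, "z": 2, "rx": -25, "ry": -1.2, "rz": 0}, {"jaw": -1, "x": -2, "y": 43, "z": 0, "rx": -30, "ry": -1.5, "rz": 0}, {"jaw": -1, "x": -2, "y": 43, "z": 0, "rx": -30, "ry": -1.5, "rz": 0}, {"jaw": -1, "x": -2, "y": 43, "z": 0, "rx": -30, "ry": -1.5, "rz": 0}]' --grip_force 80

```text
t: 10.32
tool_pos: [0.4766, 0.2363, 0.2328]
eef_rot: [[-0.999, -0.036, 0.027], [-0.046, 0.821, -0.569], [-0.002, -0.57, -0.822]]
ft_force: [0.5, -0.3, -2.4]
finger_gap: 0.0092
grasp_force: 81.5
```

```bash
python3 pour.py|head -1; python3 -c "
from h import *
im,P=cloud('top');im2,P=cloud('side')
cv2.imwrite('pics/p1.png',np.hstack([cv2.resize(im[210:430,60:310],(400,352)),cv2.resize(im2[60:280,80:330],(400,352))]))"
```

```text
10.325 [0.47664038 0.23634776 0.23282815] [ 0.64  0.28  1.26 -0.53  1.92 -1.08]
```

View pics/p1.png

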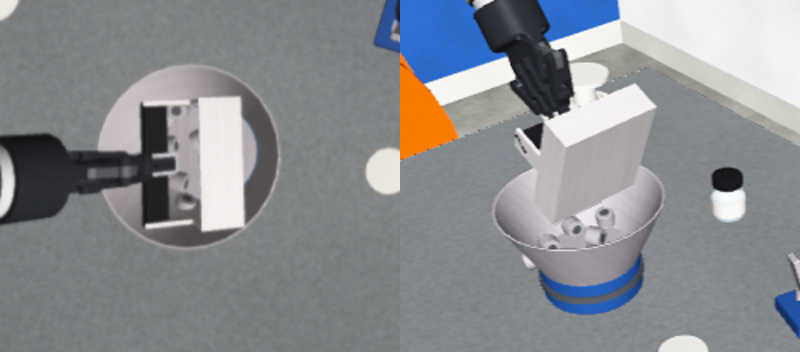

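The tray looks empty (2.4 N) and dies are visible in the hopper around (575,230). There is a pale object beside the base at about (528,260) that I need to check.

```bash
python3 -c "
from h import *
im2,P=cloud('side');u0=np.load('side0.npy')
cv2.imwrite('pics/p2.png',cv2.resize(im2[150:270,130:270],(793,589)//np.array(1) if 0 else (700,600),interpolation=cv2.INTER_CUBIC))
i=np.array([(v,u) for v in range(212,236,4) for u in range(150,172,4)])
for v,u in i: print(u,v,im2[v,u],P[v,u].round(3))"
```

```text
150 212 [131 128 124] [0.446 0.408 0.001]
154 212 [127 122 126] [0.375 0.222 0.137]
158 212 [166 158 166] [0.379 0.211 0.141]
162 212 [150 142 147] [0.425 0.298 0.071]
166 212 [140 133 139] [0.436 0.302 0.063]
170 212 [194 187 193] [0.434 0.279 0.076]
150 216 [137 133 128] [0.437 0.392 0.002]
154 216 [130 125 123] [ 0.445  0.389 -0.   ]
158 216 [117 112 116] [0.383 0.225 0.122]
162 216 [129 125 127] [0.383 0.206 0.132]
166 216 [132 126 131] [0.387 0.197 0.135]
170 216 [131 126 130] [0.39  0.188 0.138]
150 220 [139 135 131] [0.429 0.38  0.001]
154 220 [139 135 129] [0.436 0.374 0.001]
158 220 [207 199 206] [0.403 0.276 0.073]
162 220 [118 113 117] [0.388 0.222 0.111]
166 220 [133 126 131] [0.39  0.21  0.116]
170 220 [137 131 136] [0.394 0.201 0.119]
150 224 [139 135 131] [ 0.423  0.371 -0.002]
154 224 [140 136 132] [0.428 0.361 0.   ]
158 224 [200 195 198] [0.399 0.272 0.067]
162 224 [209 199 205] [0.406 0.267 0.066]
166 224 [120 115 118] [0.394 0.222 0.097]
170 224 [131 126 130] [0.398 0.213 0.1  ]
150 228 [136 132 125] [0.414 0.354 0.001]
154 228 [141 137 132] [0.42  0.348 0.001]
158 228 [138 134 128] [0.427 0.342 0.   ]
162 228 [104 100 100] [0.406 0.272 0.052]
166 228 [112 108 104] [ 0.442  0.332 -0.002]
170 228 [122 117 121] [0.404 0.229 0.078]
150 232 [139 135 129] [0.406 0.341 0.001]
154 232 [137 133 127] [0.413 0.336 0.   ]
158 232 [136 132 127] [ 0.42  0.33 -0.  ]
162 232 [148 142 138] [0.425 0.32  0.003]
166 232 [122 118 113] [ 0.433  0.318 -0.001]
170 232 [131  68  29] [0.414 0.255 0.047]
```

View pics/p2.png

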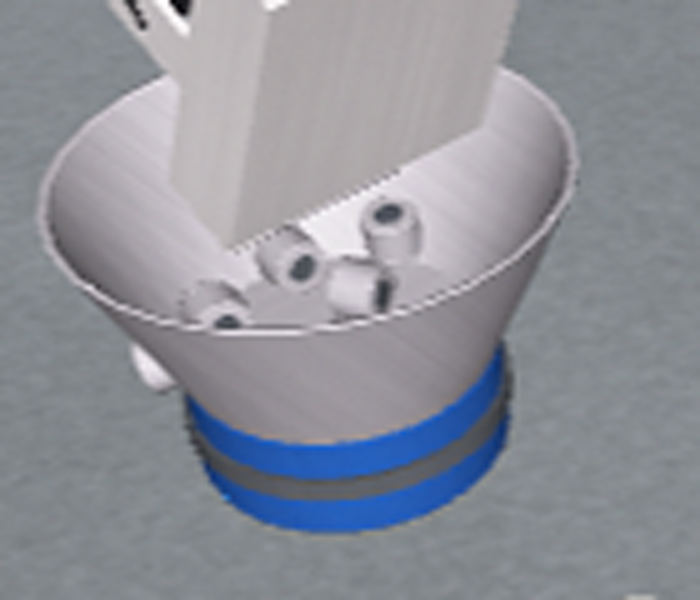

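Four dies are in the hopper near (220-420, 200-320). The pale bit at (150,365) sits at hopper-wall height. I'll raise the tray and look again for the fifth die.

Request:
jog_arm --plan '[{"jaw": -1, "x": 0, "y": 0, "z": 20, "rx": 0, "ry": 0, "rz": 0}, {"jaw": -1, "x": 0, "y": -10, "z": 40, "rx": 7, "ry": 0, "rz": 0}, {"jaw": -1, "x": 0, "y": -25, "z": 50, "rx": 14, "ry": 0, "rz": 0}, {"jaw": -1, "x": 0, "y": -45, "z": 55, "rx": 22, "ry": 0.5, "rz": 0}, {"jaw": -1, "x": 0, "y": -70, "z": 60, "rx": 30, "ry": 1, "rz": 0}, {"jaw": -1, "x": 2, "y": -100, "z": 60, "rx": 38, "ry": 1.5, "rz": 0}, {"jaw": -1, "x": 4, "y": -130, "z": 60, "rx": 46, "ry": 2, "rz": 0}, {"jaw": -1, "x": 6, "y": -165, "z": 60, "rx": 54, "ry": 2.5, "rz": 0}, {"jaw": -1, "x": 8, "y": -200, "z": 60, "rx": 60, "ry": 3, "rz": 0}, {"jaw": -1, "x": 12, "y": -235, "z": 60, "rx": 65, "ry": 3, "rz": 0}]' --grip_force 80

```text
t: 11.72
tool_pos: [0.4879, -0.0017, 0.2942]
eef_rot: [[-0.999, -0.04, -0.019], [-0.044, 0.864, 0.501], [-0.003, 0.501, -0.865]]
ft_force: [0.8, -0.2, -3.2]
finger_gap: 0.009
grasp_force: 81.6
```

```bash
python3 -c "
from h import *
s=r.read_state();print(s['t'],s['tool_pos'],s['ft_force'],s['qpos'])
im,P=cloud('top');im2,P2=cloud('side');np.save('t3.npy',P);np.save('s3.npy',P2);cv2.imwrite('t3raw.png',im);cv2.imwrite('s3raw.png',im2)
cv2.imwrite('pics/p3.png',np.hstack([cv2.resize(im[235:395,105:275],(400,376)),cv2.resize(im2[130:270,120:269],(400,376),interpolation=cv2.INTER_CUBIC)]))"
```

```text
11.725 [ 0.48786481 -0.00172347  0.29418679] [ 0.7962357  -0.15613504 -3.22112196] [-0.43002524  0.01896193  1.40454543  0.49777077  1.92931355 -1.9178558 ]
```

View pics/p3.png

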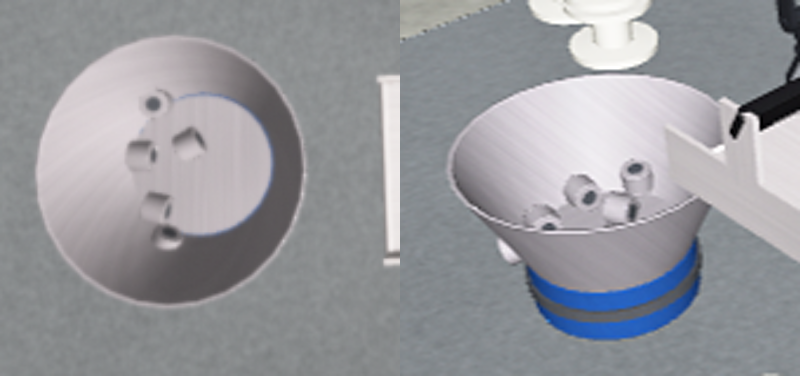

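All five dies are in the hopper in the top view: (152,103), (188,143), (140,155), (155,208) and (165,238). The last one seems lodged in the wall. I'll measure it.

```bash
python3 -c "
from h import *
P=np.load('t3.npy');c=np.array([.4775,.2494])
for v in range(326,344,2): print(v,[ (u,int(1000*np.hypot(*(P[v,u,:2]-c))),int(1000*P[v,u,2])) for u in range(166,186,3)])
Q=np.load('s3.npy')[205:240,145:185].reshape(-1,3);im=cv2.imread('s3raw.png')[205:240,145:185].reshape(-1,3)
rr=np.hypot(Q[:,0]-c[0],Q[:,1]-c[1]);cone=66+44*(Q[:,2]*1000-54)/86
m=(Q[:,2]>.03)&(Q[:,2]<.085)&(rr*1000>cone+3)&(rr<.12)
print(m.sum(),Q[m].min(0),Q[m].max(0),(rr*1000-cone)[m].max(),Q[m].mean(0))
"
```

```text
326 [(166, 58, 79), (169, 53, 80), (172, 50, 80), (175, 49, 70), (178, 50, 55), (181, 48, 51), (184, 46, 54)]
328 [(166, 62, 73), (169, 57, 79), (172, 54, 77), (175, 54, 64), (178, 53, 56), (181, 52, 52), (184, 49, 56)]
330 [(166, 69, 60), (169, 66, 58), (172, 64, 53), (175, 58, 62), (178, 58, 53), (181, 55, 55), (184, 53, 58)]
332 [(166, 69, 70), (169, 68, 61), (172, 62, 72), (175, 61, 66), (178, 59, 64), (181, 59, 53), (184, 57, 55)]
334 [(166, 73, 68), (169, 70, 68), (172, 65, 76), (175, 63, 72), (178, 62, 69), (181, 61, 66), (184, 62, 51)]
336 [(166, 75, 73), (169, 72, 74), (172, 68, 77), (175, 66, 76), (178, 65, 74), (181, 65, 64), (184, 65, 58)]
338 [(166, 76, 81), (169, 74, 78), (172, 72, 76), (175, 70, 77), (178, 68, 75), (181, 68, 68), (184, 68, 62)]
340 [(166, 79, 83), (169, 76, 85), (172, 75, 77), (175, 74, 76), (178, 72, 74), (181, 72, 69), (184, 71, 69)]
342 [(166, 80, 90), (169, 78, 88), (172, 77, 84), (175, 76, 81), (178, 75, 80), (181, 75, 76), (184, 74, 77)]
83 [0.39832973 0.2141383  0.03015134] [0.42528861 0.29078619 0.07560557] 13.785874160232467 [0.41068028 0.25695579 0.04711295]
```

The fifth die is half embedded in the cone wall, with its centre about 70 mm from the axis. I'll put the tray back first, then nudge that die inward.

Request:
jog_arm --plan '[{"jaw": -1, "x": 6, "y": -35, "z": 0, "rx": 0, "ry": 0, "rz": 0}, {"jaw": -1, "x": 14, "y": -80, "z": -10, "rx": 0, "ry": 0, "rz": 0}, {"jaw": -1, "x": 22, "y": -125, "z": -40, "rx": 0, "ry": 0, "rz": 0}, {"jaw": -1, "x": 29, "y": -165, "z": -80, "rx": 0, "ry": 0, "rz": 0}, {"jaw": -1, "x": 34, "y": -190, "z": -125, "rx": 0, "ry": 0, "rz": 0}, {"jaw": -1, "x": 34, "y": -197, "z": -165, "rx": 0, "ry": 0, "rz": 0}, {"jaw": -1, "x": 34, "y": -197, "z": -190, "rx": 0, "ry": 0, "rz": 0}, {"jaw": -1, "x": 34, "y": -197, "z": -203, "rx": 0, "ry": 0, "rz": 0}, {"jaw": -1, "x": 34, "y": -197, "z": -203, "rx": 0, "ry": 0, "rz": 0}, {"jaw": -1, "x": 34, "y": -197, "z": -203, "rx": 0, "ry": 0, "rz": 0}]' --grip_force 80

```text
t: 13.08
tool_pos: [0.5233, -0.1963, 0.0913]
eef_rot: [[-0.999, -0.041, -0.02], [-0.046, 0.865, 0.5], [-0.003, 0.5, -0.866]]
ft_force: [0.4, -0.3, -3.4]
finger_gap: 0.0091
grasp_force: 81.4
```

```bash
python3 -c "
from h import *
delta(toolR(92.5,0),[.5217,-.1989,.0611])
im,P=cloud('top');T=P[200:360,330:480].reshape(-1,3);T=T[~np.isnan(T[:,0])]
# rim of tray side walls / floor flatness, near open half
m=(T[:,2]>.02)&(T[:,2]<.085);
f=T[(T[:,1]>-.19)&(T[:,1]<-.135)&(abs(T[:,0]-.522)<.05)&(T[:,2]<.07)]
A=np.c_[f[:,:2]-[.522,-.16],np.ones(len(f))];print(len(f),np.linalg.lstsq(A,f[:,2],rcond=None)[0])"
```

```text
shift mm [ -1.6  -2.6 -30.2] rotvec deg [-0.   0.2 -0.1] t 13.075 q [-0.68  0.38  1.39  0.39  1.73 -2.31] gap 0.009059930908838184 F [ 0.4 -0.3 -3.4] grip 81.44062042236328
1202 [0.00456279 0.00267355 0.03861648]
```

Request:
jog_arm --plan '[{"jaw": -1, "x": -1, "y": -1.5, "z": -8, "rx": 0, "ry": 0, "rz": 0}, {"jaw": -1, "x": -1.6, "y": -2.6, "z": -16, "rx": 0, "ry": 0, "rz": 0}, {"jaw": -1, "x": -1.6, "y": -2.6, "z": -22, "rx": 0, "ry": 0, "rz": 0}, {"jaw": -1, "x": -1.6, "y": -2.6, "z": -26, "rx": 0, "ry": 0, "rz": 0}, {"jaw": -1, "x": -1.6, "y": -2.6, "z": -28, "rx": 0, "ry": 0, "rz": 0}, {"jaw": -1, "x": -1.6, "y": -2.6, "z": -29, "rx": 0, "ry": 0, "rz": 0}, {"jaw": -1, "x": -1.6, "y": -2.6, "z": -30, "rx": 0, "ry": 0, "rz": 0}, {"jaw": -1, "x": -1.6, "y": -2.6, "z": -30, "rx": 0, "ry": 0, "rz": 0}]' --grip_force 80

```text
t: 14.12
tool_pos: [0.5206, -0.1981, 0.0611]
eef_rot: [[-0.999, -0.04, -0.023], [-0.046, 0.863, 0.503], [-0.001, 0.503, -0.864]]
ft_force: [-4.4, 3.0, 5.0]
finger_gap: 0.0092
grasp_force: 82.5
```

Request:
jog_arm --plan '[{"jaw": -0.4, "x": 0, "y": 0, "z": 0, "rx": 0, "ry": 0, "rz": 0}, {"jaw": -0.2, "x": 0, "y": 0, "z": 0, "rx": 0, "ry": 0, "rz": 0}, {"jaw": 0.1, "x": 0, "y": 0, "z": 0, "rx": 0, "ry": 0, "rz": 0}, {"jaw": 0.1, "x": 0, "y": 0, "z": 0, "rx": 0, "ry": 0, "rz": 0}, {"jaw": 0.1, "x": 0, "y": 0, "z": 0, "rx": 0, "ry": 0, "rz": 0}, {"jaw": 0.1, "x": 0, "y": -5, "z": 9, "rx": 0, "ry": 0, "rz": 0}, {"jaw": 0.1, "x": 1, "y": -18, "z": 31, "rx": 0, "ry": 0, "rz": 0}, {"jaw": 0.1, "x": 1, "y": -34, "z": 60, "rx": 0, "ry": 0, "rz": 0}, {"jaw": 0.1, "x": 1, "y": -45, "z": 90, "rx": 0, "ry": 0, "rz": 0}, {"jaw": 0.1, "x": 1, "y": -45, "z": 140, "rx": 0, "ry": 0, "rz": 0}]' --grip_force 80

```text
t: 15.38
tool_pos: [0.5211, -0.2442, 0.1992]
eef_rot: [[-0.999, -0.036, -0.024], [-0.043, 0.863, 0.504], [0.002, 0.504, -0.864]]
ft_force: [0.0, -0.5, 0.1]
finger_gap: 0.047
grasp_force: 0.0
```

```bash
cat >> h.py <<'E'
def pushR(az,phi):
    a=np.radians(az);h=np.array([np.cos(a),np.sin(a),0]);f=np.radians(phi)
    z=np.sin(f)*h-np.cos(f)*np.array([0,0,1.]);y=np.array([-np.sin(a),np.cos(a),0])
    return np.stack([np.cross(y,z),y,z],1)
E
python3 -c "
from h import *
delta(pushR(-19,55),[.33,.30,.30])
im2,P=cloud('side');im,T=cloud('top')
for (u,v) in [(158,220),(160,222),(158,224),(162,224),(161,226)]: print(u,v,im2[v,u],P[v,u].round(3))
for (u,v) in [(172,334),(175,334),(178,334),(175,337),(175,331)]: print(u,v,im[v,u],T[v,u].round(3))
T=T[200:360,330:480].reshape(-1,3);m=(T[:,2]>.028)&(T[:,2]<.05)&(T[:,1]>-.29);print(cv2.minAreaRect(T[m][:,:2].astype('f4')*1000))
"
```

```text
shift mm [-191.1  544.2  100.8] rotvec deg [-35.8 -49.9 -33.9] t 15.375 q [-0.74  0.37  1.18  0.39  1.95 -2.27] gap 0.04703572256679751 F [ 0.  -0.5  0.1] grip 0.0
158 220 [210 203 210] [0.403 0.276 0.073]
160 222 [226 218 225] [0.404 0.271 0.07 ]
158 224 [205 200 203] [0.4   0.272 0.066]
162 224 [212 204 210] [0.405 0.265 0.068]
161 226 [198 190 197] [0.402 0.265 0.064]
172 334 [ 99  97 101] [0.419 0.279 0.074]
175 334 [60 57 58] [0.418 0.273 0.072]
178 334 [54 50 50] [0.418 0.268 0.069]
175 337 [155 152 160] [0.413 0.271 0.079]
175 331 [92 90 94] [0.423 0.276 0.063]
((521.3181762695312, -207.55429077148438), (126.11282348632812, 150.8948211669922), 2.5470521450042725)
```

Tray is centred at (521,-208), against a mat centre of (522,-208). The lodged die hasn't moved, and its outer face is at about (0.402, 0.270, 0.066). I'll go round to push it back in.

Request:
jog_arm --plan '[{"jaw": -1, "x": -20, "y": 55, "z": 30, "rx": -3, "ry": -5, "rz": -3}, {"jaw": -1, "x": -40, "y": 110, "z": 60, "rx": -7, "ry": -10, "rz": -6}, {"jaw": -1, "x": -60, "y": 165, "z": 100, "rx": -10, "ry": -15, "rz": -10}, {"jaw": -1, "x": -80, "y": 220, "z": 120, "rx": -14, "ry": -20, "rz": -13}, {"jaw": -1, "x": -100, "y": 275, "z": 120, "rx": -18, "ry": -25, "rz": -17}, {"jaw": -1, "x": -120, "y": 330, "z": 120, "rx": -22, "ry": -31, "rz": -21}, {"jaw": -1, "x": -140, "y": 390, "z": 120, "rx": -26, "ry": -37, "rz": -25}, {"jaw": -1, "x": -160, "y": 445, "z": 110, "rx": -31, "ry": -43, "rz": -29}, {"jaw": -1, "x": -175, "y": 500, "z": 100, "rx": -35.8, "ry": -49.9, "rz": -33.9}, {"jaw": -1, "x": -191, "y": 544, "z": 100, "rx": -35.8, "ry": -49.9, "rz": -33.9}]' --grip_force 40

```text
t: 16.73
tool_pos: [0.3645, 0.1907, 0.2946]
eef_rot: [[-0.646, 0.299, 0.702], [0.199, 0.954, -0.223], [-0.737, -0.004, -0.676]]
ft_force: [1.7, 0.3, -1.0]
finger_gap: -0.0
grasp_force: 0.0
```

```bash
cat > push.py <<'E'
from h import *
R=pushR(-16,55);a=np.radians(-16);h=np.array([np.cos(a),np.sin(a),0]);f=np.radians(55)
up=np.cos(f)*h+np.sin(f)*np.array([0,0,1.])
n=np.cos(np.radians(27))*h+np.sin(np.radians(27))*np.array([0,0,1.])
def tcp(back): return np.array([.402,.270,.066])-back*n-.011*up
E
python3 -c "
from push import *
print('n',n)
delta(R,tcp(.05)+[0,0,.1]);delta(R,tcp(.05))"
```

```text
n [ 0.85649044 -0.24559468  0.4539905 ]
shift mm [ -11.4   93.3 -160.3] rotvec deg [-1.9 -7.3  1.4] t 16.725 q [ 0.9  -0.51  1.94 -0.77  1.4  -0.36] gap -2.6865329117596868e-05 F [ 1.7  0.3 -1. ] grip 0.0
shift mm [ -11.4   93.3 -260.3] rotvec deg [-1.9 -7.3  1.4] t 16.725 q [ 0.9  -0.51  1.94 -0.77  1.4  -0.36] gap -2.6865329117596868e-05 F [ 1.7  0.3 -1. ] grip 0.0
```

Request:
jog_arm --plan '[{"jaw": -1, "x": -15, "y": 30, "z": 0, "rx": 0, "ry": -3, "rz": 0}, {"jaw": -1, "x": -25, "y": 65, "z": 0, "rx": -2, "ry": -7, "rz": 1.5}, {"jaw": -1, "x": -30, "y": 95, "z": -20, "rx": -2, "ry": -7, "rz": 1.5}, {"jaw": -1, "x": -30, "y": 95, "z": -60, "rx": -2, "ry": -7, "rz": 1.5}, {"jaw": -1, "x": -30, "y": 95, "z": -100, "rx": -2, "ry": -7, "rz": 1.5}, {"jaw": -1, "x": -30, "y": 95, "z": -140, "rx": -2, "ry": -7, "rz": 1.5}, {"jaw": -1, "x": -30, "y": 95, "z": -160, "rx": -2, "ry": -7, "rz": 1.5}, {"jaw": -1, "x": -30, "y": 95, "z": -160, "rx": -2, "ry": -7, "rz": 1.5}, {"jaw": -1, "x": -30, "y": 95, "z": -160, "rx": -2, "ry": -7, "rz": 1.5}]' --grip_force 40

```text
t: 17.85
tool_pos: [0.3357, 0.2854, 0.1344]
eef_rot: [[-0.56, 0.273, 0.782], [0.156, 0.962, -0.225], [-0.814, -0.004, -0.581]]
ft_force: [-0.3, 0.6, 0.6]
finger_gap: 0.0004
grasp_force: 0.0
```

```bash
python3 -c "
from push import *
delta(R,tcp(.05));delta(R,tcp(.0))"
```

```text
shift mm [  17.4   -1.4 -100.1] rotvec deg [ 0.1 -0.6 -0.1] t 17.85 q [ 1.19 -0.15  2.09 -1.01  1.28  0.25] gap 0.00041190602419290053 F [-0.3  0.6  0.6] grip 0.0
shift mm [ 60.2 -13.6 -77.4] rotvec deg [ 0.1 -0.6 -0.1] t 17.85 q [ 1.19 -0.15  2.09 -1.01  1.28  0.25] gap 0.00041190602419290053 F [-0.3  0.6  0.6] grip 0.0
```

Request:
jog_arm --plan '[{"jaw": -1, "x": 0, "y": 0, "z": -10, "rx": 0, "ry": 0, "rz": 8}, {"jaw": -1, "x": 5, "y": 0, "z": -40, "rx": 0, "ry": 0, "rz": 8}, {"jaw": -1, "x": 10, "y": 0, "z": -70, "rx": 0, "ry": 0, "rz": 8}, {"jaw": -1, "x": 14, "y": 0, "z": -90, "rx": 0, "ry": 0, "rz": 8}, {"jaw": -1, "x": 14, "y": 0, "z": -90, "rx": 0, "ry": 0, "rz": 8}]' --grip_force 40

```text
t: 18.48
tool_pos: [0.3416, 0.2871, 0.0569]
eef_rot: [[-0.604, 0.145, 0.784], [0.079, 0.989, -0.122], [-0.793, -0.012, -0.609]]
ft_force: [1.5, -0.2, 0.6]
finger_gap: 0.0002
grasp_force: 0.0
```

```bash
sed -i 's/pushR(-16,55);a=np.radians(-16)/pushR(-8,55);a=np.radians(-12)/' push.py; python3 -c "
from push import *
delta(R,tcp(.02));delta(R,tcp(.0));print(n)
im,P=cloud('side');cv2.imwrite('pics/p4.png',cv2.resize(im[150:270,130:270],(700,600),interpolation=cv2.INTER_CUBIC))"
```

```text
shift mm [ 36.8 -12.1  -9. ] rotvec deg [ 0.3 -2.6  0.3] t 18.475 q [ 1.14 -0.09  2.21 -1.08  1.05  0.3 ] gap 0.0001690299761591183 F [ 1.5 -0.2  0.6] grip 0.0
shift mm [ 54.2 -15.8   0.1] rotvec deg [ 0.3 -2.6  0.3] t 18.475 q [ 1.14 -0.09  2.21 -1.08  1.05  0.3 ] gap 0.0001690299761591183 F [ 1.5 -0.2  0.6] grip 0.0
[ 0.87153589 -0.18525067  0.4539905 ]
```

View pics/p4.png

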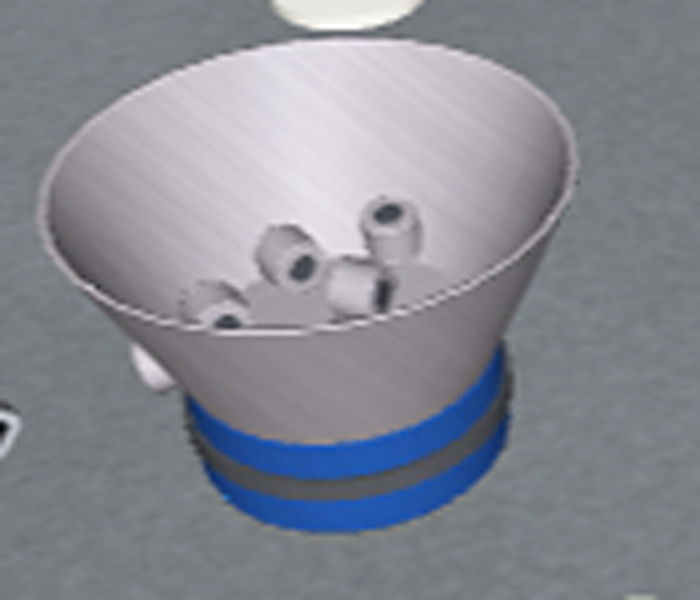

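Request:
jog_arm --plan '[{"jaw": -1, "x": 0, "y": 0, "z": 0, "rx": 0, "ry": 0, "rz": 6}, {"jaw": -1, "x": 0, "y": 0, "z": 0, "rx": 0, "ry": 0, "rz": 12}, {"jaw": -1, "x": 0, "y": 0, "z": 0, "rx": 0, "ry": 0, "rz": 14}, {"jaw": -1, "x": 0, "y": 0, "z": 0, "rx": 0, "ry": 0, "rz": 14}]' --grip_force 40

```text
t: 19.02
tool_pos: [0.3403, 0.285, 0.0645]
eef_rot: [[-0.614, -0.099, 0.783], [-0.068, 0.995, 0.072], [-0.786, -0.009, -0.618]]
ft_force: [-0.2, -0.8, 0.6]
finger_gap: 0.0001
grasp_force: 0.0
```

```bash
cat > push.py <<'E'
from h import *
s=r.read_state();R=s["eef_rot"];a=np.radians(-15);h=np.array([np.cos(a),np.sin(a),0])
n=np.cos(np.radians(27))*h+np.sin(np.radians(27))*np.array([0,0,1.])
O=np.array([.402,.270,.065])
c=[s["tool_pos"]+i*.011*R[:,0]+j*.013*R[:,1] for i in(-1,1) for j in (-1,0,1)]
E
python3 -c "
from push import *
print(s['t'],s['qpos'].round(3),s['tool_pos'],R.round(2),n.round(2))
for k in c: print(k.round(4),((O-k)*1000).round(1), 'along n',((k-O)@n*1000).round(1))"
```

```text
19.025 [ 1.046 -0.293  2.337 -1.079  0.814  0.042] [0.34034379 0.28496712 0.06454209] [[-0.61 -0.1   0.78]
 [-0.07  1.    0.07]
 [-0.79 -0.01 -0.62]] [ 0.86 -0.23  0.45]
[0.3484 0.2728 0.0733] [53.6 -2.8 -8.3] along n -43.0
[0.3471 0.2857 0.0732] [ 54.9 -15.7  -8.2] along n -47.2
[0.3458 0.2987 0.0731] [ 56.2 -28.7  -8.1] along n -51.3
[0.3349 0.2713 0.056 ] [67.1 -1.3  9. ] along n -62.1
[0.3336 0.2842 0.0559] [ 68.4 -14.2   9.1] along n -66.3
[0.3323 0.2972 0.0558] [ 69.7 -27.2   9.2] along n -70.4
```

Request:
jog_arm --plan '[{"jaw": -1, "x": 10, "y": 0, "z": 0, "rx": 0, "ry": 0, "rz": 0}, {"jaw": -1, "x": 20, "y": 0, "z": 0, "rx": 0, "ry": 0, "rz": 0}, {"jaw": -1, "x": 25, "y": 0, "z": 0, "rx": 0, "ry": 0, "rz": 0}, {"jaw": -1, "x": 25, "y": 0, "z": 0, "rx": 0, "ry": 0, "rz": 0}]' --grip_force 40

```text
t: 19.52
tool_pos: [0.3653, 0.2845, 0.0645]
eef_rot: [[-0.618, -0.099, 0.78], [-0.07, 0.995, 0.071], [-0.783, -0.011, -0.622]]
ft_force: [0.5, 0.7, -0.4]
finger_gap: -0.0001
grasp_force: 0.0
```

```bash
python3 -c "
from push import *
print(s['t'],s['qpos'].round(3),s['tool_pos'],R.round(2),n.round(2),s['ft_force'].round(1))
for k in c: print(k.round(4),((O-k)*1000).round(1), 'along n',((k-O)@n*1000).round(1))"
```

```text
19.525 [ 0.966 -0.268  2.316 -1.079  0.75  -0.006] [0.36529327 0.28446823 0.06448933] [[-0.62 -0.1   0.78]
 [-0.07  1.    0.07]
 [-0.78 -0.01 -0.62]] [ 0.86 -0.23  0.45] [ 0.5  0.7 -0.4]
[0.3734 0.2723 0.0732] [28.6 -2.3 -8.2] along n -21.4
[0.3721 0.2852 0.0731] [ 29.9 -15.2  -8.1] along n -25.6
[0.3708 0.2982 0.073 ] [ 31.2 -28.2  -8. ] along n -29.7
[0.3598 0.2708 0.056 ] [42.2 -0.8  9. ] along n -40.6
[0.3585 0.2837 0.0559] [ 43.5 -13.7   9.1] along n -44.7
[0.3572 0.2966 0.0557] [ 44.8 -26.6   9.3] along n -48.9
```

Request:
jog_arm --plan '[{"jaw": -1, "x": 4, "y": 0, "z": -8, "rx": 0, "ry": 0, "rz": 3}, {"jaw": -1, "x": 8, "y": 0, "z": -15, "rx": 0, "ry": 0, "rz": 4}, {"jaw": -1, "x": 14, "y": 1, "z": -15, "rx": 0, "ry": 0, "rz": 4}, {"jaw": -1, "x": 14, "y": 1, "z": -15, "rx": 0, "ry": 0, "rz": 4}]' --grip_force 40

```text
t: 20.02
tool_pos: [0.3789, 0.2844, 0.0545]
eef_rot: [[-0.618, -0.17, 0.768], [-0.114, 0.985, 0.127], [-0.778, -0.009, -0.628]]
ft_force: [-0.2, 0.5, -0.7]
finger_gap: 0.0001
grasp_force: 0.0
```

```bash
python3 -c "
from push import *
print(s['t'],s['qpos'].round(3),s['tool_pos'],R.round(2),n.round(2),s['ft_force'].round(1))
for k in c[:3]: print(k.round(4),((O-k)*1000).round(1), 'along n',((k-O)@n*1000).round(1))"
```

```text
20.025 [ 0.875 -0.275  2.342 -1.079  0.614 -0.096] [0.37886719 0.28439337 0.05449252] [[-0.62 -0.17  0.77]
 [-0.11  0.99  0.13]
 [-0.78 -0.01 -0.63]] [ 0.86 -0.23  0.45] [-0.2  0.5 -0.7]
[0.3879 0.2728 0.0632] [14.1 -2.8  1.8] along n -13.6
[0.3857 0.2856 0.0631] [ 16.3 -15.6   1.9] along n -18.6
[0.3834 0.2985 0.0629] [ 18.6 -28.5   2.1] along n -23.5
```

Request:
jog_arm --plan '[{"jaw": -1, "x": 6, "y": -1, "z": 0, "rx": 0, "ry": 0, "rz": 0}, {"jaw": -1, "x": 11, "y": -2, "z": 0, "rx": 0, "ry": 0, "rz": 0}, {"jaw": -1, "x": 14, "y": -3, "z": 1, "rx": 0, "ry": 0, "rz": 0}, {"jaw": -1, "x": 16, "y": -3.5, "z": 2, "rx": 0, "ry": 0, "rz": 0}, {"jaw": -1, "x": 17, "y": -4, "z": 2.5, "rx": 0, "ry": 0, "rz": 0}]' --grip_force 40

```text
t: 20.65
tool_pos: [0.3929, 0.2812, 0.0544]
eef_rot: [[-0.621, -0.174, 0.764], [-0.115, 0.985, 0.132], [-0.775, -0.006, -0.632]]
ft_force: [-23.5, 3.9, 4.5]
finger_gap: 0.0
grasp_force: 9.6
```

```bash
python3 -c "
from push import *
print(s['t'],s['qpos'].round(3),s['tool_pos'],s['ft_force'].round(1))
for k in c[:3]: print(k.round(4), 'along n',((k-O)@n*1000).round(1))
im,T=cloud('top')
for (u,v) in [(172,334),(175,334),(178,334),(175,337),(175,331)]: print(u,v,im[v,u],T[v,u].round(3))"
```

```text
20.65 [ 0.821 -0.268  2.334 -1.061  0.568 -0.146] [0.39294123 0.28115684 0.05435685] [-23.5   3.9   4.5]
[0.402  0.2696 0.063 ] along n -0.8
[0.3998 0.2824 0.0629] along n -5.7
[0.3975 0.2952 0.0628] along n -10.7
172 334 [96 94 99] [0.419 0.277 0.078]
175 334 [59 55 57] [0.418 0.273 0.073]
178 334 [52 49 49] [0.418 0.268 0.07 ]
175 337 [154 151 158] [0.413 0.271 0.08 ]
175 331 [89 86 91] [0.424 0.276 0.064]
```

Request:
jog_arm --plan '[{"jaw": -1, "x": 1, "y": 0, "z": 0.5, "rx": 0, "ry": 0, "rz": 0}, {"jaw": -1, "x": 2, "y": -0.5, "z": 1, "rx": 0, "ry": 0, "rz": 0}, {"jaw": -1, "x": 3, "y": -1, "z": 1.5, "rx": 0, "ry": 0, "rz": 0}, {"jaw": -1, "x": 3, "y": -1, "z": 1.5, "rx": 0, "ry": 0, "rz": 0}]' --grip_force 40

```text
t: 21.2
tool_pos: [0.3935, 0.2811, 0.0538]
eef_rot: [[-0.624, -0.178, 0.761], [-0.116, 0.984, 0.135], [-0.773, -0.004, -0.634]]
ft_force: [-33.9, 5.2, 5.5]
finger_gap: 0.0004
grasp_force: 14.3
```

```bash
python3 -c "
from push import *
print(s['t'],s['qpos'].round(3),s['tool_pos'],s['ft_force'].round(1))
for k in c[:1]: print(k.round(4), 'along n',((k-O)@n*1000).round(1))
im,T=cloud('top')
for (u,v) in [(172,334),(175,334),(178,334),(175,337),(175,331)]: print(u,v,im[v,u],T[v,u].round(3))"
```

```text
21.2 [ 0.813 -0.27   2.334 -1.05   0.559 -0.161] [0.39350299 0.28105186 0.05380595] [-33.9   5.2   5.5]
[0.4027 0.2695 0.0624] along n -0.5
172 334 [96 95 99] [0.419 0.278 0.077]
175 334 [58 55 55] [0.418 0.273 0.072]
178 334 [52 49 48] [0.418 0.269 0.066]
175 337 [154 151 158] [0.413 0.271 0.079]
175 331 [90 88 91] [0.423 0.276 0.063]
```

Request:
jog_arm --plan '[{"jaw": -1, "x": 2, "y": -0.5, "z": 1, "rx": 0, "ry": 0, "rz": 0}, {"jaw": -1, "x": 4, "y": -1, "z": 2, "rx": 0, "ry": 0, "rz": 0}, {"jaw": -1, "x": 6, "y": -1.5, "z": 3, "rx": 0, "ry": 0, "rz": 0}, {"jaw": -1, "x": 7, "y": -2, "z": 3.5, "rx": 0, "ry": 0, "rz": 0}]' --grip_force 40

```text
t: 21.75
tool_pos: [0.3949, 0.2806, 0.0524]
eef_rot: [[-0.63, -0.185, 0.754], [-0.117, 0.983, 0.143], [-0.768, 0.002, -0.641]]
ft_force: [-81.6, 7.5, 19.2]
finger_gap: 0.0003
grasp_force: 33.7
```

```bash
python3 -c "
from push import *
print(s['t'],s['qpos'].round(3),s['tool_pos'],s['ft_force'].round(1))
for k in c[:1]: print(k.round(4), 'along n',((k-O)@n*1000).round(1))
im,T=cloud('top')
for (u,v) in [(172,334),(175,334),(178,334),(175,337),(175,331)]: print(u,v,im[v,u],T[v,u].round(3))"
```

```text
21.75 [ 0.796 -0.273  2.335 -1.023  0.541 -0.196] [0.39492255 0.28063829 0.05239361] [-81.6   7.5  19.2]
[0.4043 0.2691 0.0608] along n 0.2
172 334 [94 94 97] [0.419 0.277 0.08 ]
175 334 [58 56 57] [0.419 0.273 0.074]
178 334 [52 49 49] [0.418 0.268 0.07 ]
175 337 [154 150 158] [0.413 0.271 0.078]
175 331 [90 87 91] [0.424 0.276 0.064]
```

The die doesn't move at 84 N. It is jammed firmly in the hopper wall, so more force is not worth the risk. I'll back off and do the trigger.

Request:
jog_arm --plan '[{"jaw": -1, "x": -8, "y": 2, "z": -3, "rx": 0, "ry": 0, "rz": 0}, {"jaw": -1, "x": -25, "y": 5, "z": -2, "rx": 0, "ry": 0, "rz": 0}, {"jaw": -1, "x": -45, "y": 6, "z": 5, "rx": 0, "ry": 0, "rz": 0}, {"jaw": -1, "x": -65, "y": 6, "z": 30, "rx": 0, "ry": 0, "rz": 0}, {"jaw": -1, "x": -80, "y": 6, "z": 75, "rx": 0, "ry": 0, "rz": 0}, {"jaw": -1, "x": -80, "y": 6, "z": 130, "rx": 0, "ry": 0, "rz": 0}, {"jaw": 0, "x": -80, "y": 6, "z": 185, "rx": 0, "ry": 0, "rz": 0}, {"jaw": 1, "x": -80, "y": 6, "z": 230, "rx": 0, "ry": 0, "rz": 0}, {"jaw": 1, "x": -80, "y": 6, "z": 230, "rx": 0, "ry": 0, "rz": 0}]' --grip_force 60

```text
t: 22.92
tool_pos: [0.3263, 0.2842, 0.2981]
eef_rot: [[-0.613, -0.171, 0.771], [-0.108, 0.985, 0.132], [-0.783, -0.002, -0.623]]
ft_force: [-0.7, -0.1, 0.5]
finger_gap: 0.054
grasp_force: 0.0
```

```bash
python3 -c "
from h import *
im,T=cloud('top')
for (u,v) in [(172,334),(175,334),(178,334),(175,331)]: print(u,v,im[v,u],T[v,u].round(3))
delta(toolR(90,30),[.45,.1,.28]); delta(toolR(-17,30),[.653,-.009,.28])"
```

```text
172 334 [94 92 97] [0.419 0.278 0.076]
175 334 [59 55 56] [0.419 0.272 0.076]
178 334 [52 49 49] [0.418 0.269 0.065]
175 331 [87 85 88] [0.424 0.276 0.065]
shift mm [ 124.3 -183.5  -14.2] rotvec deg [-4.1 51.1 -9.3] t 22.975 q [ 1.04 -0.62  2.03 -0.71  1.17 -0.61] gap 0.06183583534700878 F [ 0.5  0.3 -0.3] grip 0.0
shift mm [ 327.3 -292.5  -14.2] rotvec deg [  45.8   39.8 -107.9] t 22.975 q [ 1.04 -0.62  2.03 -0.71  1.17 -0.61] gap 0.06183583534700878 F [ 0.5  0.3 -0.3] grip 0.0
```

Request:
jog_arm --plan '[{"jaw": 1, "x": 10, "y": -30, "z": 0, "rx": 0, "ry": 8, "rz": -1}, {"jaw": 1, "x": 25, "y": -60, "z": 0, "rx": -1, "ry": 16, "rz": -3}, {"jaw": 1, "x": 45, "y": -90, "z": 0, "rx": -2, "ry": 25, "rz": -5}, {"jaw": 1, "x": 65, "y": -120, "z": 0, "rx": -3, "ry": 34, "rz": -7}, {"jaw": 1, "x": 95, "y": -150, "z": 0, "rx": -4, "ry": 43, "rz": -8}, {"jaw": 1, "x": 124, "y": -183, "z": 0, "rx": -4.1, "ry": 51.1, "rz": -9.3}, {"jaw": 1, "x": 124, "y": -183, "z": 0, "rx": -4.1, "ry": 51.1, "rz": -9.3}]' --grip_force 60

```text
t: 23.85
tool_pos: [0.452, 0.0973, 0.285]
eef_rot: [[-1.0, 0.003, -0.016], [0.003, 1.0, -0.004], [0.016, -0.004, -1.0]]
ft_force: [-0.8, 0.8, 0.3]
finger_gap: 0.0855
grasp_force: 0.0
```

```bash
python3 -c "
from h import *
delta(toolR(-17,30),[.653,-.009,.22])"
```

```text
shift mm [ 201.  -106.3  -65. ] rotvec deg [  -0.7   -0.9 -106.8] t 23.85 q [ 0.09 -0.1   1.45 -0.    1.81 -1.48] gap 0.08545806139179632 F [-0.8  0.8  0.3] grip 0.0
```

Request:
jog_arm --plan '[{"jaw": 1, "x": 20, "y": -10, "z": 0, "rx": 0, "ry": 0, "rz": -10.5}, {"jaw": 1, "x": 40, "y": -21, "z": 0, "rx": 0, "ry": 0, "rz": -21}, {"jaw": 1, "x": 60, "y": -32, "z": 0, "rx": 0, "ry": 0, "rz": -31.5}, {"jaw": 1, "x": 80, "y": -42, "z": 0, "rx": 0, "ry": 0, "rz": -42}, {"jaw": 1, "x": 100, "y": -53, "z": 0, "rx": 0, "ry": 0, "rz": -52.5}, {"jaw": 1, "x": 120, "y": -64, "z": 0, "rx": 0, "ry": 0, "rz": -63}, {"jaw": 1, "x": 140, "y": -75, "z": -10, "rx": 0, "ry": 0, "rz": -73.5}, {"jaw": 1, "x": 160, "y": -86, "z": -25, "rx": 0, "ry": 0, "rz": -84}, {"jaw": 1, "x": 180, "y": -97, "z": -45, "rx": 0, "ry": 0, "rz": -94.5}, {"jaw": 1, "x": 201, "y": -106, "z": -65, "rx": -0.7, "ry": -0.9, "rz": -105}]' --grip_force 60

```text
t: 25.1
tool_pos: [0.6497, -0.0056, 0.2252]
eef_rot: [[0.261, 0.965, -0.003], [0.965, -0.261, -0.015], [-0.015, 0.001, -1.0]]
ft_force: [-1.6, -0.1, -0.5]
finger_gap: 0.0854
grasp_force: 0.0
```

```bash
python3 -c "
from h import *
delta(toolR(-17,30),[.653,-.009,.070])"
```

```text
shift mm [   3.3   -3.4 -155.2] rotvec deg [ 0.8 -0.2 -1.9] t 25.1 q [-0.09  0.32  1.11 -0.02  1.71  0.17] gap 0.08544631158253256 F [-1.6 -0.1 -0.5] grip 0.0
```

Request:
jog_arm --plan '[{"jaw": 1, "x": 0, "y": 0, "z": 0, "rx": 0, "ry": 0, "rz": -1.8}, {"jaw": 1, "x": 0, "y": 0, "z": -30, "rx": 0, "ry": 0, "rz": -1.8}, {"jaw": 1, "x": 0, "y": 0, "z": -60, "rx": 0, "ry": 0, "rz": -1.8}, {"jaw": 1, "x": 0, "y": 0, "z": -60, "rx": 0, "ry": 0, "rz": -1.8}]' --grip_force 60

```text
t: 25.6
tool_pos: [0.6477, -0.0048, 0.1642]
eef_rot: [[0.283, 0.959, -0.008], [0.959, -0.284, -0.013], [-0.015, -0.004, -1.0]]
ft_force: [0.1, -0.1, 0.8]
finger_gap: 0.0853
grasp_force: 0.0
```

```bash
python3 -c "
from h import *
delta(toolR(-17,30),[.653,-.009,.070])"
```

```text
shift mm [  5.3  -4.2 -94.2] rotvec deg [ 0.8 -0.5 -0.5] t 25.6 q [-0.09  0.33  1.21 -0.01  1.6   0.2 ] gap 0.08532006248432474 F [ 0.1 -0.1  0.8] grip 0.0
```

Request:
jog_arm --plan '[{"jaw": 1, "x": 5.3, "y": -4.2, "z": 0, "rx": 0.8, "ry": -0.5, "rz": -0.5}, {"jaw": 1, "x": 5.3, "y": -4.2, "z": -25, "rx": 0.8, "ry": -0.5, "rz": -0.5}, {"jaw": 1, "x": 5.3, "y": -4.2, "z": -50, "rx": 0.8, "ry": -0.5, "rz": -0.5}, {"jaw": 1, "x": 5.3, "y": -4.2, "z": -75, "rx": 0.8, "ry": -0.5, "rz": -0.5}, {"jaw": 1, "x": 5.3, "y": -4.2, "z": -94, "rx": 0.8, "ry": -0.5, "rz": -0.5}, {"jaw": 1, "x": 5.3, "y": -4.2, "z": -94, "rx": 0.8, "ry": -0.5, "rz": -0.5}, {"jaw": 1, "x": 5.3, "y": -4.2, "z": -94, "rx": 0.8, "ry": -0.5, "rz": -0.5}]' --grip_force 60

```text
t: 26.48
tool_pos: [0.6567, -0.0102, 0.0743]
eef_rot: [[0.294, 0.956, 0.009], [0.956, -0.294, -0.001], [0.002, 0.009, -1.0]]
ft_force: [1.5, 0.6, 0.3]
finger_gap: 0.0855
grasp_force: 0.0
```

```bash
python3 -c "
from h import *
delta(toolR(-17,30),[.653,-.009,.070])"
```

```text
shift mm [-3.7  1.2 -4.3] rotvec deg [0.  0.5 0.1] t 26.475 q [-0.1   0.39  1.32  0.    1.42  0.2 ] gap 0.08545398353325853 F [1.5 0.6 0.3] grip 0.0
```

Request:
jog_arm --plan '[{"jaw": 1, "x": -3.7, "y": 1.2, "z": -4, "rx": 0, "ry": 0.5, "rz": 0}, {"jaw": 1, "x": -3.7, "y": 1.2, "z": -4, "rx": 0, "ry": 0.5, "rz": 0}, {"jaw": -1, "x": -3.7, "y": 1.2, "z": -4, "rx": 0, "ry": 0.5, "rz": 0}, {"jaw": -1, "x": -3.7, "y": 1.2, "z": -4, "rx": 0, "ry": 0.5, "rz": 0}, {"jaw": -1, "x": -3.7, "y": 1.2, "z": -4, "rx": 0, "ry": 0.5, "rz": 0}, {"jaw": -1, "x": -3.7, "y": 1.2, "z": -4, "rx": 0, "ry": 0.5, "rz": 0}]' --grip_force 40

```text
t: 27.22
tool_pos: [0.6546, -0.0094, 0.0702]
eef_rot: [[0.294, 0.956, 0.004], [0.956, -0.293, -0.001], [-0.0, 0.005, -1.0]]
ft_force: [5.0, -0.6, 0.7]
finger_gap: 0.0354
grasp_force: 45.9
```

Gap is 35 mm, so the trigger is at its stop. I'll hold for about a second and then release.

Request:
jog_arm --plan '[{"jaw": -1, "x": 0, "y": 0, "z": 0, "rx": 0, "ry": 0, "rz": 0}, {"jaw": -1, "x": 0, "y": 0, "z": 0, "rx": 0, "ry": 0, "rz": 0}, {"jaw": -1, "x": 0, "y": 0, "z": 0, "rx": 0, "ry": 0, "rz": 0}, {"jaw": -1, "x": 0, "y": 0, "z": 0, "rx": 0, "ry": 0, "rz": 0}, {"jaw": -1, "x": 0, "y": 0, "z": 0, "rx": 0, "ry": 0, "rz": 0}, {"jaw": -1, "x": 0, "y": 0, "z": 0, "rx": 0, "ry": 0, "rz": 0}, {"jaw": -1, "x": 0, "y": 0, "z": 0, "rx": 0, "ry": 0, "rz": 0}]' --grip_force 40

```text
t: 28.1
tool_pos: [0.6546, -0.0093, 0.0702]
eef_rot: [[0.293, 0.956, 0.004], [0.956, -0.293, -0.001], [-0.0, 0.005, -1.0]]
ft_force: [4.8, -0.9, 1.0]
finger_gap: 0.0353
grasp_force: 45.8
```

Request:
jog_arm --plan '[{"jaw": 1, "x": 0, "y": 0, "z": 0, "rx": 0, "ry": 0, "rz": 0}, {"jaw": 1, "x": 0, "y": 0, "z": 0, "rx": 0, "ry": 0, "rz": 0}, {"jaw": 1, "x": 0, "y": 0, "z": 0, "rx": 0, "ry": 0, "rz": 0}, {"jaw": 1, "x": 0, "y": 0, "z": 0, "rx": 0, "ry": 0, "rz": 0}, {"jaw": 1, "x": 0, "y": 0, "z": 0, "rx": 0, "ry": 0, "rz": 0}, {"jaw": 1, "x": 0, "y": 0, "z": 20, "rx": 0, "ry": 0, "rz": 0}, {"jaw": 1, "x": 0, "y": 0, "z": 50, "rx": 0, "ry": 0, "rz": 0}, {"jaw": 1, "x": 0, "y": 0, "z": 100, "rx": 0, "ry": 0, "rz": 0}, {"jaw": 1, "x": 0, "y": 0, "z": 150, "rx": 0, "ry": 0, "rz": 0}, {"jaw": 1, "x": 0, "y": 0, "z": 200, "rx": 0, "ry": 0, "rz": 0}]' --grip_force 40

```text
t: 29.35
tool_pos: [0.652, -0.0089, 0.2725]
eef_rot: [[0.294, 0.956, 0.0], [0.956, -0.294, -0.001], [-0.0, 0.001, -1.0]]
ft_force: [1.2, 0.7, 0.2]
finger_gap: 0.0854
grasp_force: 0.0
```

```bash
python3 -c "
from h import *
im,P=cloud('side');cv2.imwrite('pics/f.png',im)"
```

```text
(no output)
```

View pics/f.png

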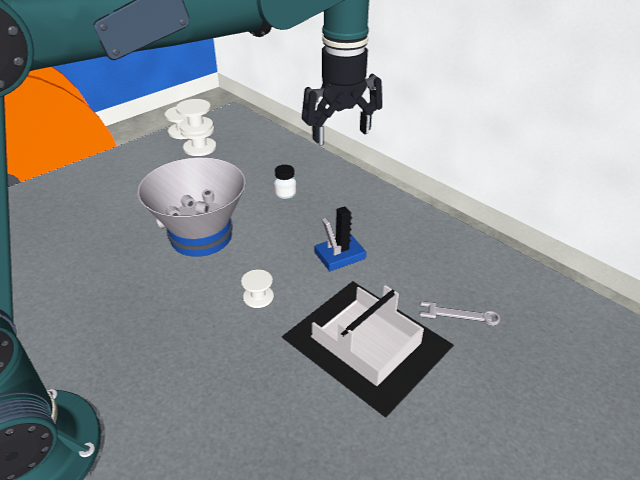

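The tray is empty and centred on its mat at (370,335), the trigger has sprung back at (328,232), and the bystanders haven't moved. The dies are in the hopper, with the wedged one still showing at (160,222). I'll hand in.

```bash
python3 -c "
from h import *
print(job.hand_in())"
```

```text
the job is handed in; nothing more can be done
None
```

I handed the job in at about 29.5 s: four dies lie loose in the hopper, but the fifth jammed half through its cone wall during the pour and didn't move under an 84 N push from outside; the empty tray is back on the middle of its mat, the trigger was squeezed to its stop for about a second and sprang back, and the reel, spanner and jar look unmoved.

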